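# Remix a settled soil sample on the touch mixer

## Task

Take the finished jar off the mixer and stand it in an empty compartment of the carrier. Then take the tall slim bottle, press it upright and centred on the mixer's pad, gently but until the pad is fully down, hold it down for two seconds, and stand it in the other empty compartment. It is all glass, so drop nothing, do not press hard, and leave everything else standing where it is.

Things in the scene. Friction and masses are not known exactly. Their poses are not given: they have to be found in the camera images.
- pad_top (a point): centre of the upper face of the mixer's round sprung pad (flat black rubber disc, 76 mm across, 12 mm thick), 120 mm above the bench when the pad is up; z up. The mixer under it is a pale grey-and-white box 150 x 130 mm, 92 mm high, fixed to the bench.
- pad (a joint): travel of the mixer's sprung pad straight down: 0 m = up, 0.010 m = fully depressed (on its stop). It stays up below about 4.5 N and needs 9.5 N to go fully down.
- jar: squat jar standing on the mixer's pad (closed amber glass, paper band, black screw cap): 60 mm diameter up to 58 mm, cap 57 mm diameter above, 78 mm high in all, about 0.22 kg. Origin at the centre of its underside, z up. Grasp 45 to 52 mm up.
- bottle: the tall slim bottle that waits on the bench (closed amber glass, paper band, black screw cap): 50 mm diameter, straight up to 115 mm, then a low shoulder and a cap of 34 mm diameter; 145 mm high in all, the tallest of the amber containers; about 0.24 kg. Origin at the centre of its underside, z up. Grasp the glass 98 to 104 mm up.
- carrier: square aluminium carrier fixed to the bench, 176 x 176 mm, open on top, walls 28 mm high and 4 mm thick, floor 4 mm thick, divided by a cross into four compartments of 82 x 82 mm whose centres lie at x, y = +-43 mm in its own frame. Two compartments on one diagonal are taken, the two on the other are empty. Origin under its centre on the bench, x and y along its sides, z up.
- jar_b: another squat jar of the same make (closed amber glass, paper band, black screw cap), 60 mm diameter, 78 mm high, standing in one compartment of the carrier; leave alone. Origin at the centre of its underside.
- bottle_short: short slim bottle (closed amber glass, paper band, black screw cap), 50 mm diameter, 100 mm high, standing in the compartment across the diagonal from the other jar; leave alone. Origin at the centre of its underside.
- bottle_wide: wide bottle (closed amber glass, paper band, black screw cap), 66 mm diameter, 115 mm high, close beside the tall slim bottle; leave alone. Origin at the centre of its underside.
- pots: two nested empty terracotta pots, 72 mm across the rim, 108 mm high, close beside the tall slim bottle on the other side; leave alone. Origin at the centre of the underside.
- dishes: stack of three flat round lidded dishes, 92 mm across, 48 mm high, near the tall slim bottle; leave alone. Origin at the centre of the underside.
- wash_bottle: white wash bottle, 64 mm diameter, 202 mm high with its bent grey spout, towards the back; leave alone. Origin at the centre of its underside.
- trowel: small hand trowel, wooden handle and steel blade, 205 mm long, 25 mm high, lying towards the back; leave alone. Origin on the bench under the front end of the handle, x along it towards the blade.
There are look-alikes about, which are no part of the job. What is shaped like the bottle but blue or green is not meant.

How it is judged:
By the outcome, as a careful person would: the job done as asked, in the order asked, and still so for the second after the job is handed in, with the robot touching nothing.
It also fails if it takes over 72 s, if anything falls off the work surface, if the arm or the gripper's body presses on something with over 40 N, if the wrist force passes 120 N, or if a joint passes its speed limit or range.

## Robot

A 6-joint arm with a two-finger parallel gripper is mounted at the origin on the work surface. World frame = base frame: x ahead of the robot, y to its left, z up, the work surface at z = 0. Lengths are in mm, angles in rad, forces in N, time in s.
With the tool pointing down it reaches from about 350 to 850 mm from the base axis. Payload 8.1 kg.
Tool frame: the origin (TCP) lies at the very end of the fingers, on their centre line; the grasp point (between the pads) lies 19 mm behind it; z points along the fingers, y is the line along which they close (so a half turn about z gives the same grasp; the last joint's range is limited). The gripper opens to 93 mm and grips with 3 to 60 N. Pads are 15 mm wide; open, the fingers measure 128 mm over their backs; the gripper's body (75 mm by 188 mm) begins 65 mm behind the grasp point.
Start: joints at [1.12, 0.13, 1.488, -0, 1.523, -0.085], TCP at [214.597, 560.315, 218.635] pointing down, gripper open.
Joint ranges: [-2.96, 2.96], [-0.89, 2.26], [0.02, 2.5], [-1.34, 4.48], [0, 2.73], [-2.66, 2.66]. Speed limits (rad/s): [2.39, 2.39, 2.79, 3.14, 3.14, 3.14].

## Interface

Orientations are given as a unit quaternion [w, x, y, z].
In Python, from plant import read_state, viewer, env gives the robot as it stands.
- The arm moves only by the tool step_arm, never from a script. Its argument "targets" is one flat list of numbers, 7 for each row, row after row: the shift along the tool's x, y, z each as a share of 0.08 m, from -1 to 1, then the turn, a rotation vector about the tool's x, y, z each as a share of 2 pi rad, from -1 to 1, then the opening, from 0 (shut) to 1 (fully open). In form: [tx, ty, tz, ax, ay, az, fingers, tx, ty, tz, ax, ay, az, fingers, ...]. A call has 1 to 5 rows; each row is the pose to reach, as a shift and turn from the pose commanded when the call began, along the tool's axes at that moment, turning the shorter way round; what a row does not reach only later rows make up. A row lasts 1/10 s, in which the tool goes at most 50 mm and 8.59 degrees, less where a joint would pass 70% of its speed; a pose out of reach is approached as far as the arm can. A call with a number of a shift or a turn outside -1 to 1 is refused whole. A call with a gripper value outside its range is refused whole. The fingers move at their own pace and stop on an object; "squeeze" is the grip in N (left out, the last holds). Time passes only in rows, so rows that repeat a pose let the fingers close. It gives the time, the measured TCP pose, the force, the opening and the grip force at its end, in the units of the state.
- read_state(): the state, without advancing time (a new reading comes with each control period).
- viewer.snapshot(name): name is "side" or "top" or "wrist"; returns a dict with "img" (420x560x3 uint8, red, green, blue), "z_map" (420x560 float32, mm along the optical axis (not along the pixel's ray), 0 where there is no reading), "fx", "fy", "cx", "cy" (pixels), "view" (4x4, takes a point from world to camera coordinates); the wrist camera has in their place "tool_from_camera" (4x4, takes a point from camera to tool coordinates, whose origin is the TCP and whose axes are the flange's). Camera axes: x right, y up, looking along -z (the intrinsics and any distortion apply to the point x, -y, -z); pixel columns grow to the right and rows downward; lengths in mm; the calibration is good to about 2 mm. A picture is of the moment at which its call begins: read the wrist's pose just before it.
- env.job_done(): hands the job in; it is judged then, once.
The state is a dict: "time": time; "qpos": joint angles; "dq": joint speeds; "joint_efforts": joint torques, N m; "position": TCP position; "orientation": TCP orientation; "wrist_force": force on the tool from outside, world axes, zero at the start; "wrist_torque": the same for the moment, N m; "gripper_width": finger opening in mm; "grasp_force": force on a finger pad.
Only numpy, scipy, OpenCV 4.12 (cv2) and the standard library are available. Lean on these libraries where they do the work, as an engineer would, in place of code of your own. Each camera call takes 0.05 s, during which the arm holds its last target. There are 200 camera calls.

## Working session

There is one attempt and no reset: what is moved stays moved. The work goes in short steps, Python scripts to look and compute and a tool call to move; the robot and the scene stay as the last step left them, time stands still between calls to the robot, and variables do not carry over. Pictures are saved under pics/ and viewed, at most 10 in all, crops included, and the job is handed in when it is done.

Besides the shell and the picture viewer there is one more tool, called after "Emit:" as a command line: name --argument value ..., lists and objects as JSON in quotes. step_arm: Moves the arm, as the interface text tells. Its arguments: {"type":"object","properties":{"targets":{"type":"array"},"squeeze":{"type":"number"}},"required":["targets"]}

```bash
mkdir -p pics; cat > h.py <<'E'
import numpy as np, cv2
from plant import read_state, viewer, env
def cloud(s,view=None):
    z=s["z_map"].astype(float); v,u=np.indices(z.shape)
    P=np.stack([(u-s["cx"])/s["fx"]*z, -(v-s["cy"])/s["fy"]*z, -z, np.ones_like(z)],-1)
    M=np.linalg.inv(s["view"]) if view is None else view
    W=(P@M.T)[...,:3]; W[z<=0]=np.nan
    return W
E
python3 - <<'E'
from h import *
s=read_state(); print(s)
out=[]
for n in("side","top"):
    c=viewer.snapshot(n); np.savez(f"{n}.npz",**c); print(n,{k:np.round(v,3).tolist() for k,v in c.items() if k not in("img","z_map")})
    cv2.imwrite(f"pics/{n}.png",cv2.resize(c["img"][...,::-1],(784,588)))
    W=cloud(c); print(np.nanpercentile(W[...,2],[1,10,50,90,99]))
E
```

```text
{'time': 0.0, 'qpos': array([ 1.11960087e+00,  1.31147506e-01,  1.48929181e+00, -1.01646218e-05,
        1.52298878e+00, -8.53802968e-02]), 'dq': array([-1.20229914e-03, -7.76356082e-05, -2.94221588e-04, -5.70247043e-04,
        9.45922420e-05,  1.08046517e-03]), 'joint_efforts': array([ 1.15293820e-03, -5.59812748e+01, -4.91777515e+01,  7.70584960e-02,
        3.47268849e-02, -1.18049679e-04]), 'position': array([214.34725054, 559.79267671, 217.58872581]), 'orientation': array([-2.38375000e-04,  1.81889098e-01,  9.83318623e-01, -8.86233761e-04]), 'wrist_force': array([-0.74084271, -0.05354508, -0.15224442]), 'wrist_torque': array([-0.01639955,  0.04136094, -0.02029146]), 'grasp_force': 0.0, 'gripper_width': 93.04523428230266}
side {'fx': 484.124, 'fy': 484.124, 'cx': 282.275, 'cy': 211.038, 'view': [[0.883, -0.469, 0.008, -495.47], [0.355, 0.679, 0.643, -264.97], [-0.306, -0.565, 0.766, -1033.845], [0.0, 0.0, 0.0, 1.0]]}
[-7.57278482e+02 -6.58909624e+02  2.68460347e-01  1.04272522e+02
  3.70611064e+02]
top {'fx': 424.318, 'fy': 424.318, 'cx': 273.463, 'cy': 205.303, 'view': [[0.015, -1.0, -0.027, 3.503], [0.997, 0.013, 0.078, -548.15], [-0.078, -0.028, 0.997, -1034.793], [0.0, 0.0, 0.0, 1.0]]}
[-756.32996832   -3.5197628     0.91252055   76.81351785  158.46329045]
```

View pics/side.png

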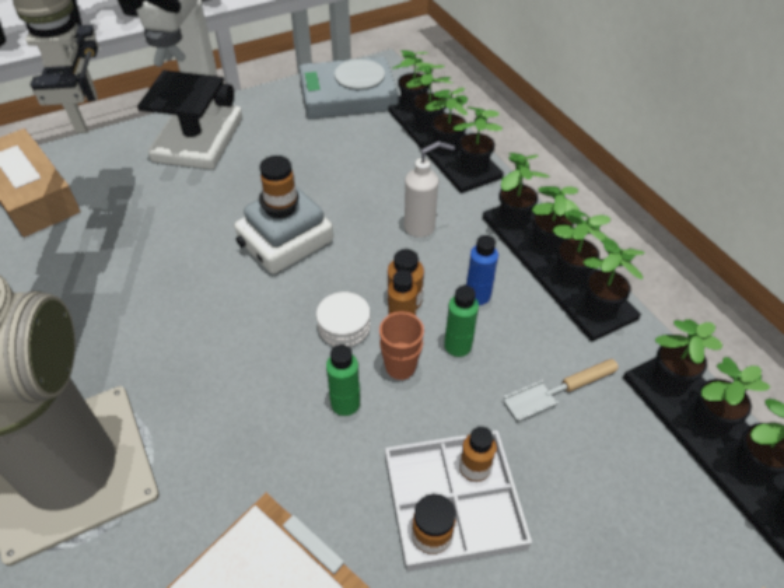

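View pics/top.png

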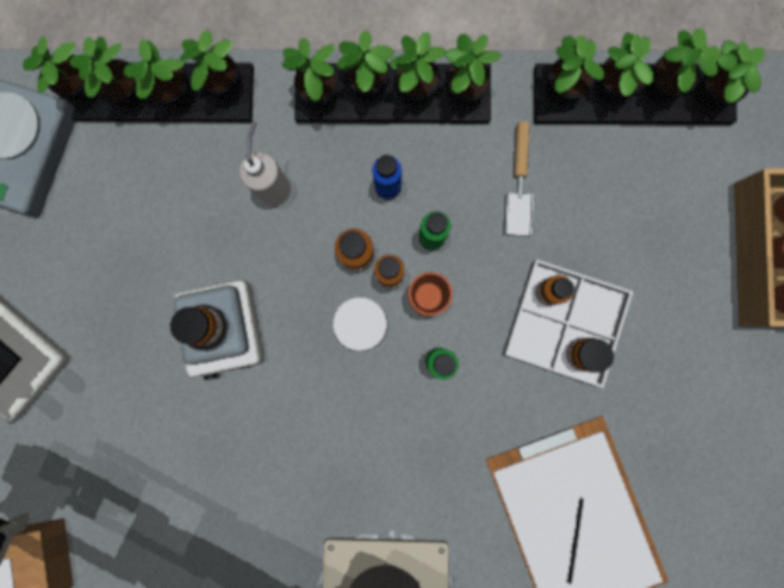

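The side view shows the jar on the mixer at (278,185), the tall bottle at (403,295) in front of the wide one, and the carrier at (455,495). In the top view they are at (197,325), (390,268) and (568,322). The empty compartments in the top view are the upper right (600,307) and lower left (540,340).

```bash
python3 - <<'E'
from h import *
C={n:dict(np.load(n+".npz")) for n in("side","top")}
W={n:cloud(C[n]) for n in C}
H={n:cv2.cvtColor(C[n]["img"],cv2.COLOR_RGB2HSV) for n in C}
box={"jar":((278,165),(190,327)),"bottle":((403,282),(389,266)),"wide":((405,262),(353,245)),"pots":((400,330),(431,293)),"dishes":((343,312),(360,324)),"jar_b":((434,510),(592,353)),"short":((480,440),(562,290)),"green":((461,300),(436,225)),"green2":((342,360),(442,363))}
for k,pp in box.items():
    for n,p in zip(("side","top"),pp):
        u,v=int(p[0]/1.4),int(p[1]/1.4); r=22
        w=W[n][v-r:v+r,u-r:u+r].reshape(-1,3); hv=H[n][v-r:v+r,u-r:u+r].reshape(-1,3)
        ok=np.isfinite(w[:,0]); w=w[ok]; w=w[w[:,2]>8]
        c=W[n][v-1:v+2,u-1:u+2].reshape(-1,3)
        zt=np.percentile(w[:,2],97)
        print(k,n,"valid",ok.mean().round(2),"at",np.round(np.nanmedian(c,0),0),"ztop",round(zt))
# black caps: ray to plane at cap height and triangulate cap centroid
def ray(c,u,v):
    M=np.linalg.inv(c["view"]); d=M[:3,:3]@np.array([(u-c["cx"])/c["fx"],-(v-c["cy"])/c["fy"],-1]); return M[:3,3],d/np.linalg.norm(d)
def capc(n,p):
    u,v=int(p[0]/1.4),int(p[1]/1.4); m=((H[n][...,2]<60)).astype(np.uint8)
    k,l,st,ce=cv2.connectedComponentsWithStats(m); i=l[v-2:v+3,u-2:u+3].max(); return ce[i],st[i]
caps={"jar":((276,166),(190,326)),"bottle":((403,281),(389,266)),"wide":((405,261),(352,243)),"jar_b":((434,508),(594,354)),"short":((481,438),(563,288))}
for k,(a,b) in caps.items():
    (ca,sa),(cb,sb)=capc("side",a),capc("top",b)
    o1,d1=ray(C["side"],*ca);o2,d2=ray(C["top"],*cb)
    A=np.stack([d1,-d2],1); t=np.linalg.lstsq(A,o2-o1,rcond=None)[0]; P,Q=o1+t[0]*d1,o2+t[1]*d2
    print(k,np.round((P+Q)/2),"gap",np.round(np.linalg.norm(P-Q),1),sa,sb)
# mixer, carrier from the top camera
w=W["top"]
def rect(name,u0,v0,u1,v1,z0,z1):
    q=w[int(v0/1.4):int(v1/1.4),int(u0/1.4):int(u1/1.4)].reshape(-1,3); q=q[(q[:,2]>z0)&(q[:,2]<z1)]
    r=cv2.minAreaRect(q[:,:2].astype(np.float32)); print(name,r,len(q),np.median(q[:,2]))
rect("carrier rim",495,250,640,395,18,40)
rect("mixer",165,275,270,385,80,104); rect("mixer all",165,275,270,385,30,104)
E
```

```text
jar side valid 1.0 at [480. 297. 197.] ztop 200
jar top valid 0.99 at [473. 294. 199.] ztop 200
bottle side valid 0.99 at [567. -10. 144.] ztop 146
bottle top valid 1.0 at [572.   0. 146.] ztop 147
wide side valid 0.99 at [606.  51. 115.] ztop 146
wide top valid 1.0 at [610.  58. 115.] ztop 144
pots side valid 0.99 at [544. -44.  72.] ztop 112
pots top valid 1.0 at [539. -71.  40.] ztop 116
dishes side valid 0.99 at [486.  52.  49.] ztop 51
dishes top valid 1.0 at [483.  49.  48.] ztop 52
jar_b side valid 1.0 at [ 439. -341.   82.] ztop 85
jar_b top valid 1.0 at [ 440. -334.   82.] ztop 85
short side valid 0.99 at [ 540. -290.  104.] ztop 105
short top valid 0.99 at [ 541. -282.  104.] ztop 106
green side valid 1.0 at [632. -85. 143.] ztop 146
green top valid 1.0 at [640. -74. 145.] ztop 147
green2 side valid 1.0 at [ 416. -102.  145.] ztop 146
green2 top valid 1.0 at [423. -84. 146.] ztop 148
jar [471. 282. 201.] gap 0.3 [186 112  22  17 293] [122 219  40  31 773]
bottle [570.   1. 160.] gap 10.1 [281 179  17  30 381] [271 185  13  14  36]
wide [615.  66.  74.] gap 4.7 [281 179  17  30 381] [243 166  18  18 202]
jar_b [ 437. -343.   72.] gap 1.7 [297 354  27  29 601] [412 243  26  23 453]
short [ 546. -285.   92.] gap 1.6 [336 306  16  17 211] [394 200  15  13 129]
carrier rim ((490.127197265625, -314.7086486816406), (177.7704620361328, 176.64129638671875), 72.05133819580078) 1020 26.473193240697924
mixer ((477.1582946777344, 299.6991271972656), (120.18359375, 109.67049407958984), 11.982040405273438) 1337 90.59026621036867
mixer all ((467.73065185546875, 296.75006103515625), (159.83035278320312, 129.29339599609375), 12.23046588897705) 2444 84.49824386494845
```

```bash
python3 - <<'E'
from h import *
C={n:dict(np.load(n+".npz")) for n in("side","top")}
W={n:cloud(C[n]) for n in C}
obj={"jar":(473,290,200,40,6),"bottle":(570,-2,146,30,6),"wide":(607,55,115,28,6),"pots":(545,-62,110,42,8),"dishes":(485,47,49,55,6),"jar_b":(440,-338,83,40,6),"short":(541,-286,104,30,6),"green":(636,-80,146,30,6),"green2":(420,-93,146,30,6)}
for k,(x,y,z,r,b) in obj.items():
    for n in W:
        w=W[n].reshape(-1,3); m=(np.hypot(w[:,0]-x,w[:,1]-y)<r)&(abs(w[:,2]-z)<b); q=w[m]
        if len(q)<8: print(k,n,len(q)); continue
        (c,R)=cv2.minEnclosingCircle(q[:,:2].astype(np.float32)); mn,mx=np.percentile(q,2,0),np.percentile(q,98,0)
        print(k,n,len(q),"mec",np.round(c,1),round(R,1),"mean",q.mean(0).round(1),"bbox c",((mn+mx)/2).round(1)[:2],(mx-mn).round()[:2])
s=read_state()
c=viewer.snapshot("wrist");print({k:np.round(v,3).tolist() for k,v in c.items() if k not in("img","z_map")})
E
```

```text
jar side 286 mec [475.2 292.3] 31.0 mean [474.7 291.1 197.6] bbox c [474.4 291.8] [50. 53.]
jar top 581 mec [474.5 294.9] 28.5 mean [474.5 294.7 197.8] bbox c [474.9 294.7] [50. 51.]
bottle side 141 mec [570.6  -2.4] 18.5 mean [571.   -4.  144.5] bbox c [571.1  -3.1] [30. 30.]
bottle top 180 mec [570.7  -0.9] 16.7 mean [570.4  -0.7 145. ] bbox c [570.2  -0.8] [31. 29.]
wide side 205 mec [610.7  58.5] 23.1 mean [610.2  57.1 114.5] bbox c [610.3  58.5] [39. 41.]
wide top 282 mec [610.7  60.7] 21.6 mean [610.3  60.6 114.7] bbox c [610.6  60.9] [39. 39.]
pots side 157 mec [544.9 -62. ] 41.9 mean [547.  -54.8 106.9] bbox c [536.4 -62.7] [63. 80.]
pots top 122 mec [544.  -61.5] 41.8 mean [545.9 -63.1 107.7] bbox c [537.6 -67.8] [61. 68.]
dishes side 908 mec [483.6  48.3] 47.4 mean [483.   46.4  47.8] bbox c [483.4  47.3] [82. 84.]
dishes top 1118 mec [482.8  50.5] 45.8 mean [482.6  50.4  48. ] bbox c [483.1  50.9] [82. 81.]
jar_b side 707 mec [ 436.7 -345.3] 28.7 mean [ 436.2 -346.3   82. ] bbox c [ 436.4 -346.2] [51. 51.]
jar_b top 486 mec [ 435.4 -343.3] 28.7 mean [ 435.9 -342.8   82.4] bbox c [ 435.5 -343.1] [50. 51.]
short side 216 mec [ 546.2 -287.1] 17.0 mean [ 545.5 -288.   103.7] bbox c [ 545.6 -287.3] [30. 30.]
short top 176 mec [ 545.1 -284.5] 17.0 mean [ 544.7 -284.   104.1] bbox c [ 544.9 -284.3] [30. 30.]
green side 153 mec [643.9 -78.4] 17.5 mean [642.8 -78.5 144.6] bbox c [643.3 -78.1] [31. 31.]
green top 180 mec [643.2 -75.3] 16.8 mean [642.8 -75.4 144.8] bbox c [642.6 -75.5] [31. 29.]
green2 side 188 mec [420.5 -91.9] 17.7 mean [419.5 -92.8 144.7] bbox c [419.5 -91.8] [30. 31.]
green2 top 189 mec [419.5 -89.3] 16.8 mean [419.5 -89.1 145.5] bbox c [418.9 -88.7] [31. 30.]
{'fx': 311.626, 'fy': 311.626, 'cx': 281.215, 'cy': 211.983, 'tool_from_camera': [[0.0, 0.97, 0.242, 65.286], [1.0, -0.001, 0.0, -0.719], [0.001, 0.242, -0.97, -165.486], [0.0, 0.0, 0.0, 1.0]]}
```

```bash
cat >> h.py <<'E'
from scipy.spatial.transform import Rotation as Ro
def plan(p,th,wps,g):
    """p commanded xyz, th closing angle deg; wps: (x,y,z,th,mm_per_row,opening). prints calls"""
    rows=[];cp=np.array(p,float);ct=th
    for x,y,z,t,v,o in wps:
        d=np.array([x,y,z])-cp; n=max(1,int(np.ceil(max(np.linalg.norm(d)/v,abs(t-ct)/8.5))))
        rows+=[(cp+d*(i+1)/n,ct+(t-ct)*(i+1)/n,o) for i in range(n)]; cp=np.array([x,y,z]);ct=t
    cp=np.array(p,float);ct=th
    while rows:
        a=np.deg2rad(ct);ty=np.array([np.cos(a),np.sin(a),0]);tx=np.array([np.sin(a)*-1,np.cos(a),0]);tz=np.array([0,0,-1.])
        T=np.stack([tx,ty,tz]); out=[];k=0
        while k<5 and k<len(rows):
            s=np.round(T@(rows[k][0]-cp)/80,3)
            if abs(s).max()>1: break
            out.append((*s,0,0,round(-(rows[k][1]-ct)/360,3),rows[k][2]));k+=1
        print([float(v) if v%1 else int(v) for r in out for v in r])
        l=out[-1];rows=rows[k:];cp=cp+T.T@np.array(l[:3])*80;ct-=l[5]*360
    print("end",cp.round(2),round(ct,2))
def pose():
    s=read_state();R=Ro.from_quat(np.roll(s["orientation"],-1)).as_matrix()
    print("t",round(s["time"],2),"p",s["position"].round(1),"th",np.degrees(np.arctan2(R[1,1],R[0,1])).round(2),"tilt",(R[:2,2]*100).round(2),"F",s["wrist_force"].round(1),"w",round(s["gripper_width"],1),"g",round(s["grasp_force"],1));return s,R
def wrist(name):
    s,R=pose();c=viewer.snapshot("wrist");T=np.eye(4);T[:3,:3]=R;T[:3,3]=s["position"]
    M=T@c["tool_from_camera"];np.savez(name,M=M,**c);return c,cloud(c,M),M
E
sed -i 's/tx=np.array(\[np.sin(a)\*-1,np.cos(a),0\])/tx=np.array([-np.sin(a),np.cos(a),0])/' h.py
python3 - <<'E'
from h import *
pose()
plan([214.6,560.3,218.6],69,[(330,440,235,0,35,1),(474.7,293.7,235,-62.5,40,1)],1)
E
```

```text
t 0.15 p [214.4 559.9 217.8] th 69.04 tilt [-0.06 -0.13] F [ 0.2 -0.8  0.3] w 93.5 g 0.0
[-0.21, -0.099, -0.023, 0, 0, 0.021, 1, -0.419, -0.197, -0.046, 0, 0, 0.043, 1, -0.629, -0.296, -0.068, 0, 0, 0.064, 1, -0.838, -0.394, -0.091, 0, 0, 0.085, 1]
[-0.231, 0.022, -0.023, 0, 0, 0.021, 1, -0.461, 0.044, -0.046, 0, 0, 0.043, 1, -0.692, 0.065, -0.068, 0, 0, 0.064, 1, -0.922, 0.087, -0.091, 0, 0, 0.085, 1]
[-0.187, 0.136, -0.023, 0, 0, 0.022, 1, -0.444, 0.329, -0.023, 0, 0, 0.043, 1, -0.702, 0.522, -0.023, 0, 0, 0.065, 1, -0.959, 0.715, -0.023, 0, 0, 0.087, 1]
[-0.119, 0.299, 0, 0, 0, 0.021, 1, -0.238, 0.597, 0, 0, 0, 0.043, 1, -0.358, 0.896, 0, 0, 0, 0.065, 1]
[0.009, 0.321, 0, 0, 0, 0.022, 1, 0.018, 0.642, 0, 0, 0, 0.043, 1]
end [474.67 293.72 235.  ] -62.4
```

Emit:
step_arm --targets '[-0.21,-0.1,-0.02,0,0,0.021,1,-0.42,-0.2,-0.05,0,0,0.043,1,-0.63,-0.3,-0.07,0,0,0.064,1,-0.84,-0.39,-0.09,0,0,0.085,1]'

```text
time: 0.55
position: [266.4, 506.4, 225.5]
orientation: [-0.0, 0.437, 0.899, -0.0]
wrist_force: [0.4, 0.3, 0.4]
gripper_width: 93.0
grasp_force: 0.0
```

Emit:
step_arm --targets '[-0.23,0.02,-0.02,0,0,0.021,1,-0.46,0.04,-0.05,0,0,0.043,1,-0.69,0.07,-0.07,0,0,0.064,1,-0.92,0.09,-0.09,0,0,0.085,1]'

```text
time: 0.95
position: [318.0, 453.3, 232.8]
orientation: [0.0, 0.659, 0.752, -0.0]
wrist_force: [-0.7, 0.2, 0.9]
gripper_width: 93.0
grasp_force: 0.0
```

Works as planned, so I'll continue.

Emit:
step_arm --targets '[-0.19,0.14,-0.02,0,0,0.022,1,-0.44,0.33,-0.02,0,0,0.043,1,-0.7,0.52,-0.02,0,0,0.065,1,-0.96,0.71,-0.02,0,0,0.087,1]'

```text
time: 1.35
position: [384.8, 384.8, 234.3]
orientation: [0.0, 0.838, 0.546, -0.0]
wrist_force: [-0.1, 0.2, 1.1]
gripper_width: 92.6
grasp_force: 0.0
```

Emit:
step_arm --targets '[-0.12,0.3,0,0,0,0.021,1,-0.24,0.6,0,0,0,0.043,1,-0.36,0.9,0,0,0,0.065,1]'

```text
time: 1.65
position: [439.4, 329.6, 234.3]
orientation: [0.0, 0.931, 0.365, -0.0]
wrist_force: [1.0, -0.3, -0.3]
gripper_width: 92.9
grasp_force: 0.0
```

Emit:
step_arm --targets '[0.01,0.32,0,0,0,0.022,1,0.02,0.64,0,0,0,0.043,1,0.02,0.64,0,0,0,0.043,1]'

```text
time: 1.95
position: [476.7, 292.0, 234.2]
orientation: [0.001, 0.972, 0.236, -0.0]
wrist_force: [-0.5, -0.2, 1.2]
gripper_width: 92.9
grasp_force: 0.0
```

```bash
python3 - <<'E'
from h import *
c,W,M=wrist("w1.npz"); cv2.imwrite("pics/w1.png",c["img"][...,::-1]); w=W.reshape(-1,3)
for z0,z1 in((190,206),(110,128),(84,100),(170,190)):
    q=w[(w[:,2]>z0)&(w[:,2]<z1)&(np.hypot(w[:,0]-475,w[:,1]-294)<90)]
    if len(q)<8: print(z0,len(q));continue
    cc,R=cv2.minEnclosingCircle(q[:,:2].astype(np.float32)); print(z0,len(q),np.round(cc,1),round(R,1),q.mean(0).round(1),np.ptp(q,0).round())
E
```

```text
t 1.95 p [476.7 292.  234.2] th -62.74 tilt [-0.   -0.11] F [-0.5 -0.2  1.2] w 92.9 g 0.0
190 5178 [476.7 294. ] 28.6 [478.  294.7 197.3] [56. 56. 10.]
110 1085 [474.9 298.4] 37.7 [489.3 315.9 119.4] [66. 71. 14.]
84 5313 [480.2 299.2] 74.1 [502.4 311.   90.2] [131. 118.  10.]
170 493 [482.6 296.5] 28.9 [498.2 303.6 179. ] [37. 54. 20.]
```

View pics/w1.png

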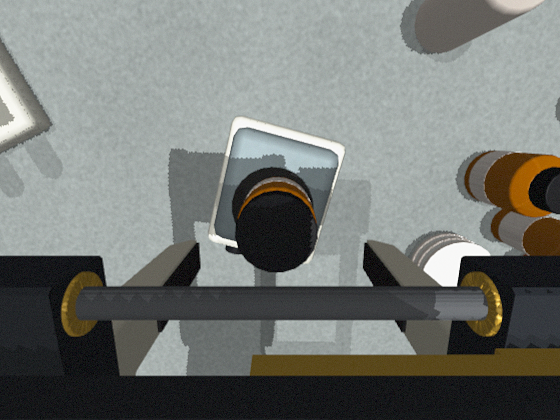

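The wrist view shows the jar cap centred at about (277,232), between the open fingers, with free space at both finger paths. The jar axis is near (476,294). I'll go down and grip.

Emit:
step_arm --targets '[0,-0.03,0.2,0,0,0,1,0,-0.03,0.4,0,0,0,1,0,-0.03,0.6,0,0,0,1,0,-0.03,0.8,0,0,0,1,0,-0.03,1,0,0,0,1]'

```text
time: 2.5
position: [473.1, 296.5, 152.5]
orientation: [0.0, 0.971, 0.239, -0.001]
wrist_force: [0.3, -0.8, -0.4]
gripper_width: 92.8
grasp_force: 0.0
```

Emit:
step_arm --targets '[0,0,0.07,0,0,0,1,0,0,0.07,0,0,0,0.5,0,0,0.07,0,0,0,0.5,0,0,0.07,0,0,0,0.5,0,0,0.07,0,0,0,0.5]' --squeeze 20

```text
time: 3.0
position: [474.6, 296.7, 150.1]
orientation: [-0.0, 0.971, 0.239, 0.001]
wrist_force: [0.1, -0.6, 0.4]
gripper_width: 65.7
grasp_force: 0.0
```

Emit:
step_arm --targets '[0,0,0,0,0,0,0.5,0,0,0,0,0,0,0.5,0,0,0,0,0,0,0.5,0,0,0,0,0,0,0.5]' --squeeze 20

```text
time: 3.4
position: [474.5, 296.4, 149.4]
orientation: [0.0, 0.971, 0.239, 0.001]
wrist_force: [1.7, -1.5, 1.7]
gripper_width: 59.7
grasp_force: 20.0
```

```bash
python3 - <<'E'
from h import *
pose()
plan([474.5,296.4,149.4],-62.2,[(474.5,296.4,160,-62.2,6,.5),(474.5,296.4,232,-62.2,18,.5),(500,-40,232,-62.2,21,.5),(518,-369,200,-62.2,21,.5)],1)
# carrier rim refine, both views
for n in("side","top"):
    w=cloud(dict(np.load(n+".npz"))).reshape(-1,3); q=w[(abs(w[:,2]-27)<6)&(np.abs(w[:,:2]-[490,-315]).max(1)<125)]
    print(n,len(q),cv2.minAreaRect(q[:,:2].astype(np.float32)),q[:,2].mean())
E
```

```text
t 3.4 p [474.5 296.4 149.4] th -62.37 tilt [0.12 0.02] F [ 1.7 -1.5  1.7] w 59.7 g 20.0
[0, 0, -0.066, 0, 0, 0, 0.5, 0, 0, -0.132, 0, 0, 0, 0.5, 0, 0, -0.357, 0, 0, 0, 0.5, 0, 0, -0.582, 0, 0, 0, 0.5, 0, 0, -0.807, 0, 0, 0, 0.5]
[0, 0, -0.225, 0, 0, 0, 0.5, -0.099, 0.228, -0.225, 0, 0, 0, 0.5, -0.198, 0.455, -0.225, 0, 0, 0, 0.5, -0.296, 0.683, -0.225, 0, 0, 0, 0.5, -0.395, 0.91, -0.225, 0, 0, 0, 0.5]
[-0.099, 0.228, 0, 0, 0, 0, 0.5, -0.198, 0.455, 0, 0, 0, 0, 0.5, -0.296, 0.683, 0, 0, 0, 0, 0.5, -0.395, 0.91, 0, 0, 0, 0, 0.5]
[-0.099, 0.228, 0, 0, 0, 0, 0.5, -0.198, 0.455, 0, 0, 0, 0, 0.5, -0.297, 0.683, 0, 0, 0, 0, 0.5, -0.395, 0.911, 0, 0, 0, 0, 0.5]
[-0.099, 0.227, 0, 0, 0, 0, 0.5, -0.198, 0.455, 0, 0, 0, 0, 0.5, -0.297, 0.682, 0, 0, 0, 0, 0.5, -0.395, 0.91, 0, 0, 0, 0, 0.5]
[-0.099, 0.227, 0, 0, 0, 0, 0.5, -0.207, 0.461, 0.025, 0, 0, 0, 0.5, -0.314, 0.695, 0.05, 0, 0, 0, 0.5, -0.422, 0.929, 0.075, 0, 0, 0, 0.5]
[-0.107, 0.234, 0.025, 0, 0, 0, 0.5, -0.214, 0.468, 0.05, 0, 0, 0, 0.5, -0.322, 0.702, 0.075, 0, 0, 0, 0.5, -0.429, 0.936, 0.1, 0, 0, 0, 0.5]
[-0.108, 0.234, 0.025, 0, 0, 0, 0.5, -0.215, 0.468, 0.05, 0, 0, 0, 0.5, -0.323, 0.702, 0.075, 0, 0, 0, 0.5, -0.43, 0.935, 0.1, 0, 0, 0, 0.5]
[-0.107, 0.234, 0.025, 0, 0, 0, 0.5, -0.215, 0.468, 0.05, 0, 0, 0, 0.5, -0.322, 0.702, 0.075, 0, 0, 0, 0.5, -0.43, 0.936, 0.1, 0, 0, 0, 0.5]
[-0.107, 0.234, 0.025, 0, 0, 0, 0.5]
end [ 518.01 -368.99  199.96] -62.2
side 1337 ((491.523193359375, -315.3277587890625), (179.1624755859375, 177.11456298828125), 72.23347473144531) 26.336575431226894
top 877 ((490.127197265625, -314.7086486816406), (177.7704620361328, 176.64129638671875), 72.05133819580078) 26.60295509191596
```

Emit:
step_arm --targets '[0,0,-0.07,0,0,0,0.5,0,0,-0.13,0,0,0,0.5,0,0,-0.36,0,0,0,0.5,0,0,-0.58,0,0,0,0.5,0,0,-0.8,0,0,0,0.5]'

```text
time: 3.9
position: [473.3, 296.4, 213.4]
orientation: [-0.0, 0.971, 0.239, -0.001]
wrist_force: [-0.3, 0.0, -3.0]
gripper_width: 59.9
grasp_force: 20.0
```

Emit:
step_arm --targets '[0,0,-0.23,0,0,0,0.5,-0.05,0.12,-0.23,0,0,0,0.5,-0.15,0.34,-0.23,0,0,0,0.5,-0.25,0.57,-0.23,0,0,0,0.5,-0.35,0.8,-0.23,0,0,0,0.5]'

```text
time: 4.4
position: [478.1, 225.3, 229.9]
orientation: [0.0, 0.971, 0.239, -0.001]
wrist_force: [0.8, -0.8, -2.5]
gripper_width: 59.7
grasp_force: 20.0
```

```bash
python3 - <<'E'
from h import *
pose()
for n in("side","top"):
    c=viewer.snapshot(n); np.savez(n+"2.npz",**c); w=cloud(c).reshape(-1,3)
    im=c["img"]
    hsv=cv2.cvtColor(im,cv2.COLOR_RGB2HSV).reshape(-1,3)
    q=w[(w[:,2]>110)&(w[:,2]<126)&(np.hypot(w[:,0]-478,w[:,1]-300)<70)]
    if len(q)>5: print(n,len(q),cv2.minEnclosingCircle(q[:,:2].astype(np.float32)),q.mean(0).round(1),cv2.fitEllipse(cv2.convexHull(q[:,:2].astype(np.float32))))
    u,v=(int(270/1.4),int(220/1.4)) if n=="side" else (int(205/1.4),int(325/1.4))
    cv2.imwrite(f"pics/{n}2.png",cv2.resize(im[max(0,v-70):v+70,max(0,u-90):u+90,::-1],None,fx=4,fy=4))
E
```

```text
t 4.4 p [478.1 225.3 229.9] th -62.34 tilt [-0.2  -0.08] F [ 0.8 -0.8 -2.5] w 59.7 g 20.0
side 348 ((472.3809814453125, 296.398193359375), 39.19894790649414) [464.4 289.7 119.5] ((472.29248046875, 296.0123291015625), (73.11634826660156, 77.23554992675781), 5.578956604003906)
top 8 ((441.39178466796875, 280.2618408203125), 6.336080551147461) [440.8 280.5 118.8] ((441.1528015136719, 280.0860290527344), (1.7621231079101562, 12.904848098754883), 33.31593322753906)
```

View pics/side2.png

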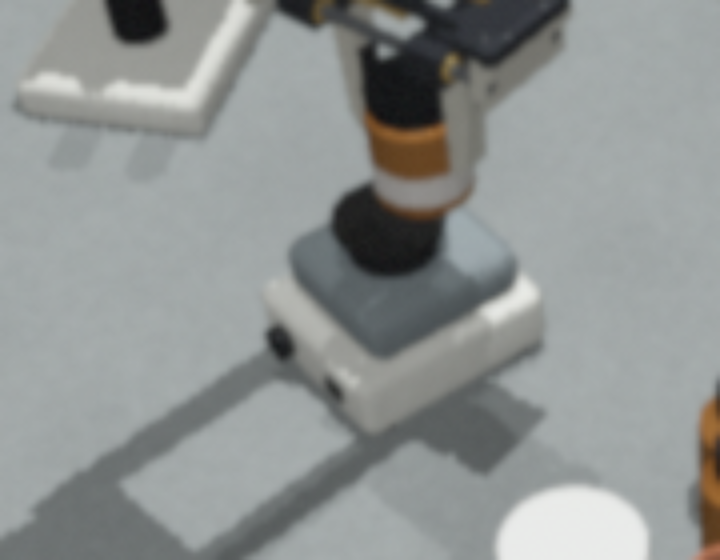

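The jar hangs upright in the fingers and the pad is bare. I'll carry it to the far empty compartment.

Emit:
step_arm --targets '[-0.11,0.24,0,0,0,0,0.5,-0.22,0.49,0,0,0,0,0.5,-0.33,0.73,0,0,0,0,0.5,-0.43,0.97,0,0,0,0,0.5]'

```text
time: 4.9
position: [483.7, 141.3, 230.4]
orientation: [-0.0, 0.971, 0.239, -0.001]
wrist_force: [-0.3, -0.1, -3.6]
gripper_width: 59.7
grasp_force: 20.0
```

Emit:
step_arm --targets '[-0.11,0.24,0,0,0,0,0.5,-0.22,0.49,0,0,0,0,0.5,-0.33,0.73,0,0,0,0,0.5,-0.43,0.97,0,0,0,0,0.5]'

```text
time: 5.3
position: [489.3, 56.6, 230.5]
orientation: [-0.0, 0.971, 0.239, -0.001]
wrist_force: [0.7, 0.4, -2.6]
gripper_width: 59.6
grasp_force: 20.0
```

Emit:
step_arm --targets '[-0.11,0.24,0,0,0,0,0.5,-0.22,0.49,0,0,0,0,0.5,-0.33,0.73,0,0,0,0,0.5,-0.43,0.97,0,0,0,0,0.5]'

```text
time: 5.7
position: [494.9, -28.0, 230.4]
orientation: [-0.0, 0.971, 0.239, -0.001]
wrist_force: [1.3, -0.6, -3.0]
gripper_width: 59.8
grasp_force: 20.0
```

Emit:
step_arm --targets '[-0.11,0.24,0,0,0,0,0.5,-0.22,0.49,0,0,0,0,0.5,-0.33,0.73,0,0,0,0,0.5,-0.43,0.97,0,0,0,0,0.5]'

```text
time: 6.1
position: [500.5, -112.7, 230.4]
orientation: [-0.0, 0.971, 0.239, -0.001]
wrist_force: [0.1, 0.4, -3.5]
gripper_width: 59.9
grasp_force: 20.0
```

Emit:
step_arm --targets '[-0.11,0.24,0,0,0,0,0.5,-0.22,0.49,0,0,0,0,0.5,-0.33,0.73,0,0,0,0,0.5,-0.43,0.97,0,0,0,0,0.5]'

```text
time: 6.5
position: [506.0, -197.3, 230.3]
orientation: [-0.001, 0.971, 0.239, -0.001]
wrist_force: [0.4, -0.4, -3.5]
gripper_width: 59.6
grasp_force: 20.0
```

Emit:
step_arm --targets '[-0.11,0.24,0,0,0,0,0.5,-0.22,0.49,0,0,0,0,0.5,-0.33,0.73,0,0,0,0,0.5,-0.43,0.97,0,0,0,0,0.5]'

```text
time: 6.9
position: [511.6, -281.9, 230.2]
orientation: [-0.001, 0.971, 0.239, -0.0]
wrist_force: [0.4, 0.9, -3.1]
gripper_width: 59.7
grasp_force: 20.0
```

Emit:
step_arm --targets '[-0.11,0.24,0,0,0,0,0.5,-0.22,0.49,0,0,0,0,0.5,-0.33,0.73,0,0,0,0,0.5,-0.43,0.97,0,0,0,0,0.5,-0.43,0.97,0,0,0,0,0.5]'

```text
time: 7.4
position: [516.8, -368.0, 229.8]
orientation: [-0.0, 0.971, 0.238, -0.001]
wrist_force: [-1.2, 0.5, -2.5]
gripper_width: 59.9
grasp_force: 20.0
```

```bash
python3 - <<'E'
from h import *
c,W,M=wrist("w2.npz"); cv2.imwrite("pics/w2.png",c["img"][...,::-1]); w=W.reshape(-1,3)
q=w[(abs(w[:,2]-27)<6)&(np.abs(w[:,:2]-[491,-315]).max(1)<130)]
print("wrist rim",len(q),cv2.minAreaRect(q[:,:2].astype(np.float32)),q.mean(0))
# pad from the overhead camera
for n in("side","top"):
    t=viewer.snapshot(n); np.savez(n+"3.npz",**t); w=cloud(t).reshape(-1,3)
    q=w[(w[:,2]>114)&(w[:,2]<126)&(np.hypot(w[:,0]-478,w[:,1]-300)<55)]
    print(n,"pad",len(q),cv2.minEnclosingCircle(q[:,:2].astype(np.float32)),q.mean(0).round(1))
    q=w[(w[:,2]>104)&(np.hypot(w[:,0]-478,w[:,1]-300)<90)]; print(len(q),q[:,2].max())
E
```

```text
t 7.4 p [ 516.8 -368.   229.8] th -62.47 tilt [-0.16  0.06] F [-1.2  0.5 -2.5] w 59.9 g 20.0
wrist rim 2716 ((492.4981689453125, -315.8578186035156), (176.6604766845703, 176.3809051513672), 72.11673736572266) [ 508.2456464  -290.81849267   25.72386188]
side pad 0 ((0.0, 0.0), 0.0) [nan nan nan]<stdin>:9: RuntimeWarning: Mean of empty slice.
  ret = um.true_divide(
Traceback (most recent call last):
ValueError: zero-size array to reduction operation maximum which has no identity
```

View pics/w2.png

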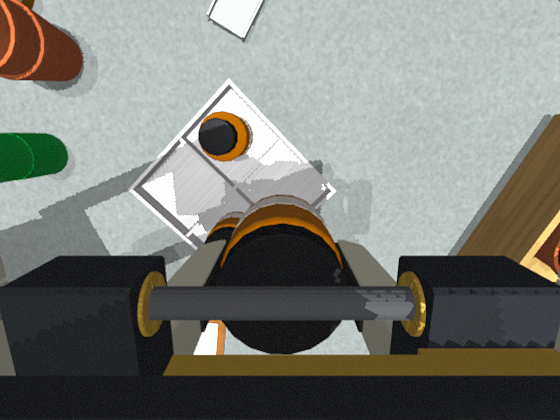

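Carrier rim fits (491.5,-315.3) at 72.1°, so the far compartment centre is at (519,-369). The jar hangs upright above it, so I'll lower it.

Emit:
step_arm --targets '[0.01,0.02,0.2,0,0,0,0.5,0.01,0.02,0.4,0,0,0,0.5,0.01,0.02,0.6,0,0,0,0.5,0.01,0.02,0.8,0,0,0,0.5,0.01,0.02,1,0,0,0,0.5]'

```text
time: 8.0
position: [518.6, -366.6, 149.3]
orientation: [-0.001, 0.971, 0.239, -0.0]
wrist_force: [0.3, -0.1, -2.8]
gripper_width: 59.6
grasp_force: 20.0
```

Emit:
step_arm --targets '[0,0,0.2,0,0,0,0.5,0,0,0.4,0,0,0,0.5,0,0,0.6,0,0,0,0.5,0,0,0.8,0,0,0,0.5,0,0,0.95,0,0,0,0.5]'

```text
time: 8.5
position: [518.6, -367.0, 73.6]
orientation: [-0.0, 0.971, 0.239, -0.0]
wrist_force: [-0.3, 0.7, -3.0]
gripper_width: 59.9
grasp_force: 20.0
```

Emit:
step_arm --targets '[0,0,0.12,0,0,0,0.5,0,0,0.24,0,0,0,0.5,0,0,0.34,0,0,0,0.5,0,0,0.34,0,0,0,0.5]'

```text
time: 8.9
position: [518.3, -366.7, 46.8]
orientation: [-0.001, 0.971, 0.239, -0.001]
wrist_force: [-0.2, 0.3, -2.6]
gripper_width: 59.5
grasp_force: 20.0
```

Emit:
step_arm --targets '[-0.01,0.02,0.05,0,0,0,0.5,-0.01,0.02,0.1,0,0,0,0.5,-0.01,0.02,0.13,0,0,0,0.5,-0.01,0.02,0.13,0,0,0,0.5]'

```text
time: 9.3
position: [518.8, -368.9, 37.5]
orientation: [-0.0, 0.971, 0.239, -0.0]
wrist_force: [0.2, 0.1, -1.6]
gripper_width: 59.8
grasp_force: 20.0
```

Emit:
step_arm --targets '[0,0,0.01,0,0,0,0.5,0,0,0.02,0,0,0,0.5,0,0,0.02,0,0,0,0.5]'

```text
time: 9.6
position: [519.0, -369.1, 36.3]
orientation: [0.0, 0.971, 0.239, 0.0]
wrist_force: [-0.4, -0.1, -2.3]
gripper_width: 59.8
grasp_force: 20.0
```

Emit:
step_arm --targets '[0,0,0.01,0,0,0,0.5,0,0,0.02,0,0,0,0.5,0,0,0.02,0,0,0,0.5]'

```text
time: 9.9
position: [518.9, -369.0, 34.5]
orientation: [-0.0, 0.971, 0.239, -0.0]
wrist_force: [-0.4, 0.5, -2.7]
gripper_width: 59.9
grasp_force: 20.0
```

Emit:
step_arm --targets '[0,0,0.01,0,0,0,0.5,0,0,0.01,0,0,0,0.5,0,0,0.01,0,0,0,0.5]'

```text
time: 10.2
position: [519.1, -369.2, 34.0]
orientation: [0.0, 0.971, 0.239, 0.0]
wrist_force: [-1.0, 1.3, -0.4]
gripper_width: 59.7
grasp_force: 20.0
```

Emit:
step_arm --targets '[0,0,0.005,0,0,0,0.5,0,0,0.005,0,0,0,0.5]'

```text
time: 10.4
position: [519.1, -369.2, 34.0]
orientation: [0.0, 0.971, 0.239, 0.0]
wrist_force: [-3.8, 1.8, 5.2]
gripper_width: 59.8
grasp_force: 20.0
```

Emit:
step_arm --targets '[0,0,0,0,0,0,0.7,0,0,0,0,0,0,0.76,0,0,0,0,0,0,0.76,0,0,0,0,0,0,0.76]'

```text
time: 10.8
position: [519.1, -369.1, 33.3]
orientation: [0.0, 0.971, 0.239, 0.0]
wrist_force: [-0.4, -0.1, -0.8]
gripper_width: 70.7
grasp_force: 0.0
```

```bash
python3 - <<'E'
from h import *
pose()
plan([519.1,-369.1,33.3],-62.4,[(519.1,-369.1,83,-62.4,25,.76),(519.1,-369.1,200,-62.4,40,.76),(570.6,-1.6,200,-30,42,.76)],1)
E
```

```text
t 10.8 p [ 519.1 -369.1   33.3] th -62.36 tilt [ 0.01 -0.01] F [-0.4 -0.1 -0.8] w 70.7 g 0.0
[0, 0, -0.311, 0, 0, 0, 0.76, 0, 0, -0.621, 0, 0, 0, 0.76]
[0, 0, -0.488, 0, 0, 0, 0.76, 0, 0, -0.975, 0, 0, 0, 0.76]
[0, 0, -0.488, 0, 0, 0, 0.76, 0.3, -0.419, -0.488, 0, 0, -0.01, 0.76, 0.6, -0.838, -0.488, 0, 0, -0.02, 0.76]
[0.35, -0.379, 0, 0, 0, -0.01, 0.76, 0.7, -0.757, 0, 0, 0, -0.02, 0.76]
[0.395, -0.332, 0, 0, 0, -0.01, 0.76, 0.789, -0.663, 0, 0, 0, -0.02, 0.76]
[0.433, -0.279, 0, 0, 0, -0.01, 0.76, 0.866, -0.559, 0, 0, 0, -0.02, 0.76]
[0.465, -0.222, 0, 0, 0, -0.01, 0.76]
end [570.63  -1.63 200.02] -30.0
```

Emit:
step_arm --targets '[0,0,-0.3,0,0,0,0.76,0,0,-0.62,0,0,0,0.76]'

```text
time: 11.0
position: [518.1, -368.3, 82.0]
orientation: [-0.001, 0.971, 0.239, -0.001]
wrist_force: [0.7, -0.4, -0.1]
gripper_width: 70.9
grasp_force: 0.0
```

Emit:
step_arm --targets '[0,0,-0.49,0,0,0,0.76,0,0,-0.98,0,0,0,0.76]'

```text
time: 11.2
position: [518.5, -368.6, 161.9]
orientation: [-0.001, 0.971, 0.239, -0.0]
wrist_force: [0.5, -0.4, 1.0]
gripper_width: 70.4
grasp_force: 0.0
```

Emit:
step_arm --targets '[0,0,-0.49,0,0,0,0.76,0.3,-0.42,-0.49,0,0,-0.01,0.76,0.6,-0.84,-0.49,0,0,-0.02,0.76]'

```text
time: 11.5
position: [531.3, -287.9, 203.0]
orientation: [0.002, 0.954, 0.299, 0.001]
wrist_force: [0.7, 1.2, -0.7]
gripper_width: 70.7
grasp_force: 0.0
```

Emit:
step_arm --targets '[0.35,-0.38,0,0,0,-0.01,0.76,0.7,-0.76,0,0,0,-0.02,0.76]'

```text
time: 11.7
position: [541.6, -204.0, 200.7]
orientation: [0.0, 0.933, 0.36, 0.0]
wrist_force: [0.6, 0.6, 0.0]
gripper_width: 70.8
grasp_force: 0.0
```

Emit:
step_arm --targets '[0.4,-0.33,0,0,0,-0.01,0.76,0.79,-0.66,0,0,0,-0.02,0.76]'

```text
time: 11.9
position: [553.2, -122.2, 200.7]
orientation: [0.0, 0.909, 0.418, 0.0]
wrist_force: [0.4, -0.6, 0.2]
gripper_width: 70.5
grasp_force: 0.0
```

Emit:
step_arm --targets '[0.43,-0.28,0,0,0,-0.01,0.76,0.87,-0.56,0,0,0,-0.02,0.76]'

```text
time: 12.1
position: [564.7, -40.2, 200.8]
orientation: [0.0, 0.881, 0.474, 0.0]
wrist_force: [-0.2, -0.5, -0.3]
gripper_width: 70.4
grasp_force: 0.0
```

Emit:
step_arm --targets '[0.46,-0.22,0,0,0,-0.01,0.76,0.46,-0.22,0,0,0,-0.01,0.76,0.46,-0.22,0,0,0,-0.01,0.76]'

```text
time: 12.4
position: [570.3, -0.7, 200.5]
orientation: [0.0, 0.865, 0.501, -0.0]
wrist_force: [0.8, -1.0, 0.4]
gripper_width: 70.6
grasp_force: 0.0
```

```bash
python3 - <<'E'
from h import *
c,W,M=wrist("w3.npz"); cv2.imwrite("pics/w3.png",c["img"][...,::-1]); w=W.reshape(-1,3)
for n,x,y,z0,z1,r in(("bottle",570.6,-1.6,138,151,28),("wide",610.6,60,109,121,28)):
    q=w[(w[:,2]>z0)&(w[:,2]<z1)&(np.hypot(w[:,0]-x,w[:,1]-y)<r)]
    if len(q)>8: print(n,len(q),cv2.minEnclosingCircle(q[:,:2].astype(np.float32)),q.mean(0).round(1))
for n in("side","top"):
    t=viewer.snapshot(n); np.savez(n+"3.npz",**t); w=cloud(t).reshape(-1,3)
    for k,x,y,z,r in(("pad",474,296,120,55),("jar in B",519,-369,82,40),("jar_b",436,-344,82,40),("short",545,-286,104,28)):
        q=w[(abs(w[:,2]-z)<6)&(np.hypot(w[:,0]-x,w[:,1]-y)<r)]
        if len(q)>8: print(n,k,len(q),cv2.minEnclosingCircle(q[:,:2].astype(np.float32)),q.mean(0).round(1))
cv2.imwrite("pics/top3.png",cv2.resize(t["img"][...,::-1],(784,588)))
E
```

```text
t 12.4 p [570.3  -0.7 200.5] th -29.86 tilt [-0.01 -0.03] F [ 0.8 -1.   0.4] w 70.6 g 0.0
bottle 1561 ((573.3968505859375, -1.5780237913131714), 16.836109161376953) [573.7  -1.  144.1]
wide 2510 ((613.3203735351562, 59.576290130615234), 21.8422908782959) [613.4  59.9 114.3]
side pad 485 ((470.1466369628906, 297.18890380859375), 40.578651428222656) [472.2 294.7 119.6]
side jar in B 692 ((518.7544555664062, -370.9689025878906), 29.1246395111084) [ 518.  -371.6   81.7]
side jar_b 715 ((436.8697509765625, -345.13006591796875), 28.839649200439453) [ 436.2 -346.5   81.8]
side short 220 ((546.0005493164062, -287.060791015625), 18.01293182373047) [ 545.3 -288.2  103.5]
top pad 870 ((472.58380126953125, 299.5345764160156), 38.42121124267578) [471.9 298.6 120. ]
top jar in B 484 ((518.32958984375, -368.59405517578125), 28.758867263793945) [ 517.6 -368.    82.1]
top jar_b 496 ((436.43096923828125, -343.36492919921875), 28.95353126525879) [ 436.  -342.4   82.3]
top short 176 ((545.6210327148438, -285.0852966308594), 17.175771713256836) [ 544.9 -284.3  103.9]
```

View pics/w3.png

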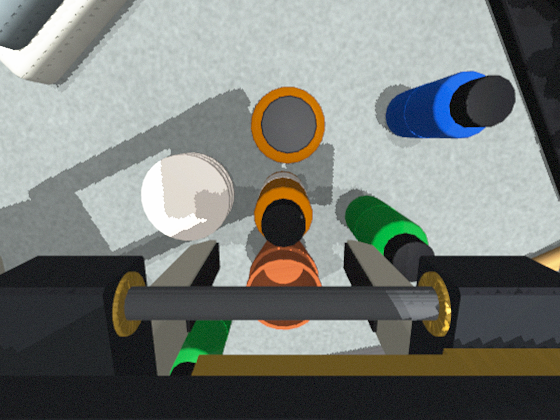

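The wrist view shows the amber bottle's cap at (284,222), centred between the fingers. The wide bottle (288,125) and pots (283,285) are in line, clear of the finger paths. The jar stands in its compartment at (518.5,-369). I'll descend on the bottle.

Emit:
step_arm --targets '[0,0.02,0.2,0,0,0,0.76,0,0.02,0.4,0,0,0,0.76,0,0.02,0.6,0,0,0,0.76,0,0.02,0.8,0,0,0,0.76]'

```text
time: 12.95
position: [570.9, -2.6, 134.1]
orientation: [-0.001, 0.866, 0.5, -0.001]
wrist_force: [-0.2, 0.2, 0.2]
gripper_width: 70.8
grasp_force: 0.0
```

Emit:
step_arm --targets '[0,0,0.2,0,0,0,0.76,0,0,0.4,0,0,0,0.76,0,0,0.6,0,0,0,0.76,0,0,0.67,0,0,0,0.76,0,0,0.67,0,0,0,0.76]'

```text
time: 13.45
position: [570.9, -2.1, 81.6]
orientation: [-0.001, 0.866, 0.5, -0.001]
wrist_force: [-0.3, -0.4, -0.3]
gripper_width: 70.7
grasp_force: 0.0
```

Emit:
step_arm --targets '[0,0,0,0,0,0,0.45,0,0,0,0,0,0,0.45,0,0,0,0,0,0,0.45,0,0,0,0,0,0,0.45,0,0,0,0,0,0,0.45]' --squeeze 30

```text
time: 13.95
position: [572.4, -2.2, 84.0]
orientation: [0.0, 0.866, 0.5, 0.001]
wrist_force: [-1.1, 0.7, 5.2]
gripper_width: 49.6
grasp_force: 30.0
```

```bash
python3 - <<'E'
from h import *
pose()
plan([571.5,-2,82.5],-30,[(571.5,-2,92,-30,5,.45),(571.5,-2,240,-30,20,.45),(518,166,240,-30,20,.45)],1)
E
```

```text
t 13.95 p [572.4  -2.2  84. ] th -29.96 tilt [ 0.15 -0.01] F [-1.1  0.7  5.2] w 49.6 g 30.0
[0, 0, -0.059, 0, 0, 0, 0.45, 0, 0, -0.119, 0, 0, 0, 0.45, 0, 0, -0.35, 0, 0, 0, 0.45, 0, 0, -0.581, 0, 0, 0, 0.45, 0, 0, -0.812, 0, 0, 0, 0.45]
[0, 0, -0.232, 0, 0, 0, 0.45, 0, 0, -0.463, 0, 0, 0, 0.45, 0, 0, -0.694, 0, 0, 0, 0.45, 0, 0, -0.925, 0, 0, 0, 0.45]
[0, 0, -0.232, 0, 0, 0, 0.45, 0.165, -0.181, -0.232, 0, 0, 0, 0.45, 0.33, -0.362, -0.232, 0, 0, 0, 0.45, 0.495, -0.543, -0.232, 0, 0, 0, 0.45, 0.66, -0.724, -0.232, 0, 0, 0, 0.45]
[0.165, -0.181, 0, 0, 0, 0, 0.45, 0.33, -0.362, 0, 0, 0, 0, 0.45, 0.494, -0.543, 0, 0, 0, 0, 0.45, 0.659, -0.724, 0, 0, 0, 0, 0.45, 0.824, -0.905, 0, 0, 0, 0, 0.45]
end [518.   165.97 240.02] -30.0
```

Emit:
step_arm --targets '[0,0,-0.06,0,0,0,0.45,0,0,-0.12,0,0,0,0.45,0,0,-0.35,0,0,0,0.45,0,0,-0.58,0,0,0,0.45,0,0,-0.81,0,0,0,0.45]'

```text
time: 14.45
position: [571.3, -2.3, 148.3]
orientation: [-0.0, 0.866, 0.5, -0.0]
wrist_force: [0.3, 0.7, -2.1]
gripper_width: 49.3
grasp_force: 30.0
```

Emit:
step_arm --targets '[0,0,-0.23,0,0,0,0.45,0,0,-0.46,0,0,0,0.45,0,0,-0.69,0,0,0,0.45,0,0,-0.93,0,0,0,0.45]'

```text
time: 14.85
position: [571.3, -2.3, 222.7]
orientation: [-0.0, 0.866, 0.5, -0.0]
wrist_force: [1.3, -0.2, -2.3]
gripper_width: 49.8
grasp_force: 30.0
```

Emit:
step_arm --targets '[0,0,-0.23,0,0,0,0.45,0.16,-0.18,-0.23,0,0,0,0.45,0.33,-0.36,-0.23,0,0,0,0.45,0.5,-0.54,-0.23,0,0,0,0.45,0.66,-0.72,-0.23,0,0,0,0.45]'

```text
time: 15.35
position: [547.7, 72.9, 240.6]
orientation: [-0.0, 0.866, 0.5, -0.0]
wrist_force: [0.1, -0.5, -2.5]
gripper_width: 49.6
grasp_force: 30.0
```

Emit:
step_arm --targets '[0.16,-0.18,0,0,0,0,0.45,0.33,-0.36,0,0,0,0,0.45,0.5,-0.54,0,0,0,0,0.45,0.66,-0.72,0,0,0,0,0.45,0.66,-0.72,0,0,0,0,0.45]'

```text
time: 15.85
position: [523.7, 148.6, 240.6]
orientation: [-0.0, 0.865, 0.501, -0.0]
wrist_force: [-0.4, -0.3, -2.0]
gripper_width: 49.7
grasp_force: 30.0
```

```bash
python3 - <<'E'
from h import *
c,W,M=wrist("w4.npz"); cv2.imwrite("pics/w4.png",c["img"][...,::-1]); w=W.reshape(-1,3)
q=w[(abs(w[:,2]-120)<6)&(np.hypot(w[:,0]-473,w[:,1]-299)<55)]
print("wrist pad",len(q),cv2.minEnclosingCircle(q[:,:2].astype(np.float32)),q.mean(0).round(1))
for n in("side","top"):
    t=viewer.snapshot(n); np.savez(n+"4.npz",**t); w=cloud(t).reshape(-1,3)
    for k,x,y,z,r in(("pad",473,299,120,50),("wide",611,60,115,28),("dishes",483,50,49,55)):
        q=w[(abs(w[:,2]-z)<5)&(np.hypot(w[:,0]-x,w[:,1]-y)<r)]
        if len(q)>8: print(n,k,len(q),cv2.minEnclosingCircle(q[:,:2].astype(np.float32)),q.mean(0).round(1))
E
```

```text
t 15.85 p [523.7 148.6 240.6] th -29.83 tilt [-0.07  0.07] F [-0.4 -0.3 -2. ] w 49.7 g 30.0
wrist pad 6461 ((474.5035095214844, 298.27288818359375), 38.09764099121094) [475.3 298.6 119.2]
side pad 479 ((472.7537536621094, 295.84375), 39.61609649658203) [471.9 294.9 119.6]
side wide 202 ((610.9659423828125, 58.22645950317383), 22.73784065246582) [610.4  57.  114.7]
side dishes 896 ((483.42156982421875, 47.57267379760742), 48.27139663696289) [482.8  46.7  47.9]
top pad 418 ((471.17333984375, 299.922119140625), 37.20591354370117) [466.3 311.  119.8]
top wide 275 ((610.3463134765625, 60.82182312011719), 21.567251205444336) [610.4  60.6 114.9]
top dishes 1100 ((483.025390625, 50.42218780517578), 45.84513854980469) [482.5  50.7  48.1]
```

View pics/w4.png

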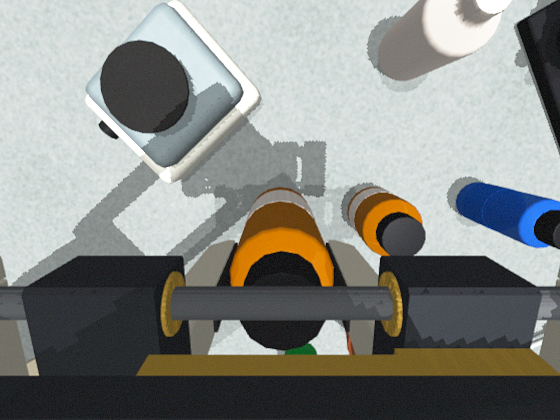

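The bottle hangs upright, the pad shows at (144,86), and its centre resolves to about (472.8,298). I'll move over it.

Emit:
step_arm --targets '[0.13,-0.15,0,0,0,0,0.45,0.26,-0.3,0,0,0,0,0.45,0.39,-0.45,0,0,0,0,0.45,0.52,-0.6,0,0,0,0,0.45,0.65,-0.74,0,0,0,0,0.45]'

```text
time: 16.5
position: [498.7, 222.9, 240.7]
orientation: [-0.0, 0.866, 0.501, 0.0]
wrist_force: [1.6, -0.4, -3.0]
gripper_width: 49.4
grasp_force: 30.0
```

Emit:
step_arm --targets '[0.16,-0.19,0,0,0,0,0.45,0.33,-0.37,0,0,0,0,0.45,0.49,-0.56,0.1,0,0,0,0.45,0.65,-0.74,0.25,0,0,0,0.45,0.65,-0.74,0.4,0,0,0,0.45]'

```text
time: 17.0
position: [472.9, 298.8, 208.4]
orientation: [-0.0, 0.865, 0.502, 0.0]
wrist_force: [-0.7, -1.2, -1.3]
gripper_width: 49.3
grasp_force: 30.0
```

Emit:
step_arm --targets '[0,0,0,0,0,0,0.45,0,0,0,0,0,0,0.45,0,0,0,0,0,0,0.45]'

```text
time: 17.3
position: [474.6, 295.6, 209.4]
orientation: [0.0, 0.866, 0.5, 0.0]
wrist_force: [0.9, -0.0, -2.3]
gripper_width: 49.5
grasp_force: 30.0
```

```bash
python3 - <<'E'
from h import *
c,W,M=wrist("w5.npz"); w=W.reshape(-1,3)
for n in("wrist","side","top"):
    if n!="wrist": t=viewer.snapshot(n); np.savez(n+"5.npz",**t); w=cloud(t).reshape(-1,3)
    for z0,z1,r in((110,118.5,60),(116,124,55),(128,225,45)):
        q=w[(w[:,2]>z0)&(w[:,2]<z1)&(np.hypot(w[:,0]-473,w[:,1]-298)<r)]
        if len(q)>8: print(n,z0,z1,len(q),cv2.minEnclosingCircle(q[:,:2].astype(np.float32)),q.mean(0).round(1),q[:,2].min())
s=dict(np.load("side5.npz"))["img"]; cv2.imwrite("pics/s5.png",cv2.resize(s[60:210,120:270,::-1],(600,600),interpolation=2))
E
```

```text
t 17.3 p [474.6 295.6 209.4] th -30.0 tilt [0.09 0.02] F [ 0.9 -0.  -2.3] w 49.5 g 30.0
wrist 110 118.5 262 ((474.4541015625, 298.5444030761719), 37.8865852355957) [481.6 316.4 118.1] 115.10201362489198
wrist 116 124 2285 ((474.4541015625, 298.5444030761719), 37.8865852355957) [480.7 314.8 119.3] 116.02898755593867
wrist 128 225 2492 ((480.2127685546875, 302.1341552734375), 39.034915924072266) [485.1 312.  194.6] 128.08603784785626
side 110 118.5 67 ((472.7702941894531, 295.04052734375), 37.465736389160156) [464.8 281.1 116.9] 110.81269149688649
side 116 124 236 ((472.039794921875, 294.5934143066406), 38.411556243896484) [467.  283.6 119.7] 116.1154728580077
side 128 225 660 ((473.33856201171875, 292.8319091796875), 39.6404914855957) [468.8 277.1 181.8] 128.15274952957486
top 110 118.5 72 ((470.9465637207031, 298.0947570800781), 37.063167572021484) [469.7 285.2 117.3] 114.22467385289804
top 116 124 301 ((471.70501708984375, 298.8595275878906), 37.81521224975586) [466.  283.9 119.9] 116.00989511825071
top 128 225 316 ((465.8159484863281, 290.2607116699219), 34.32411193847656) [469.6 277.8 180. ] 128.30277029078013
```

View pics/s5.png

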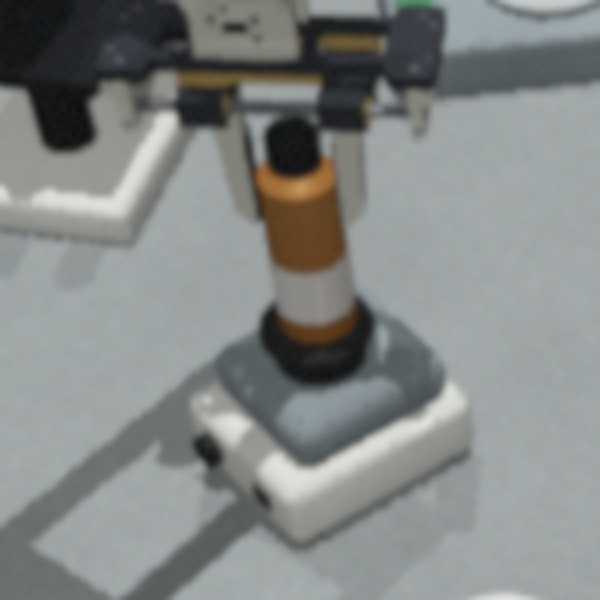

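Side view: the bottle hovers upright over the pad, slightly off to the near side. I'll measure its offset from the pad within each camera.

```bash
python3 - <<'E'
from h import *
from scipy.optimize import least_squares
pose()
def fit(q,R,c0): return least_squares(lambda c:np.hypot(q[:,0]-c[0],q[:,1]-c[1])-R,c0,loss="soft_l1",f_scale=1).x.round(1)
for n in("wrist","side","top"):
    d=dict(np.load({"wrist":"w5.npz"}.get(n,n+"5.npz"))); w=cloud(d,d.get("M")).reshape(-1,3)
    hsv=cv2.cvtColor(d["img"],cv2.COLOR_RGB2HSV).reshape(-1,3)
    for z0,z1 in((130,152),(155,180),(185,225)):
        q=w[(w[:,2]>z0)&(w[:,2]<z1)&(np.hypot(w[:,0]-473,w[:,1]-298)<36)&(hsv[:,1]>60)&(hsv[:,2]>60)]
        if len(q)>15: print(n,z0,len(q),fit(q,25,[473,298]))
E
```

```text
t 17.45 p [474.6 295.7 209.4] th -30.01 tilt [0.11 0.05] F [-0.2 -0.9 -2.9] w 49.8 g 30.0
wrist 130 112 [475.6 295.7]
wrist 185 1133 [476.1 295.2]
side 130 74 [474.  295.5]
side 185 243 [475.1 295.2]
top 185 21 [474.3 297. ]
```

Emit:
step_arm --targets '[0.01,-0.03,0,0,0,0,0.45,0.01,-0.03,0.03,0,0,0,0.45,0.01,-0.03,0.06,0,0,0,0.45,0.01,-0.03,0.06,0,0,0,0.45,0.01,-0.03,0.06,0,0,0,0.45]'

```text
time: 17.95
position: [472.4, 298.0, 204.0]
orientation: [0.0, 0.866, 0.5, 0.0]
wrist_force: [-1.0, -0.4, -0.4]
gripper_width: 49.4
grasp_force: 30.0
```

Emit:
step_arm --targets '[0,0,0.01,0,0,0,0.45,0,0,0.02,0,0,0,0.45,0,0,0.02,0,0,0,0.45,0,0,0.02,0,0,0,0.45]'

```text
time: 18.35
position: [472.5, 298.0, 202.5]
orientation: [-0.0, 0.866, 0.5, 0.0]
wrist_force: [-1.4, 0.0, 2.0]
gripper_width: 49.6
grasp_force: 30.0
```

Emit:
step_arm --targets '[0,0,0.015,0,0,0,0.45,0,0,0.03,0,0,0,0.45,0,0,0.03,0,0,0,0.45,0,0,0.03,0,0,0,0.45]'

```text
time: 18.75
position: [472.4, 297.9, 200.0]
orientation: [0.0, 0.866, 0.5, 0.0]
wrist_force: [-0.7, 0.6, 3.8]
gripper_width: 49.4
grasp_force: 30.0
```

Emit:
step_arm --targets '[0,0,0.015,0,0,0,0.45,0,0,0.03,0,0,0,0.45,0,0,0.045,0,0,0,0.45,0,0,0.045,0,0,0,0.45]'

```text
time: 19.15
position: [472.4, 297.9, 196.3]
orientation: [0.0, 0.866, 0.5, 0.0]
wrist_force: [-0.9, 0.8, 5.1]
gripper_width: 49.6
grasp_force: 30.0
```

Emit:
step_arm --targets '[0,0,0.015,0,0,0,0.45,0,0,0.03,0,0,0,0.45,0,0,0.03,0,0,0,0.45,0,0,0.03,0,0,0,0.45]'

```text
time: 19.55
position: [472.5, 298.0, 194.2]
orientation: [-0.0, 0.866, 0.5, 0.0]
wrist_force: [-1.4, 0.5, 7.1]
gripper_width: 49.6
grasp_force: 30.0
```

Emit:
step_arm --targets '[0,0,0.012,0,0,0,0.45,0,0,0.012,0,0,0,0.45,0,0,0.012,0,0,0,0.45]'

```text
time: 19.85
position: [472.6, 298.2, 193.9]
orientation: [-0.0, 0.866, 0.5, 0.001]
wrist_force: [-2.2, 0.9, 9.1]
gripper_width: 49.4
grasp_force: 30.0
```

Emit:
step_arm --targets '[0,0,0.008,0,0,0,0.45,0,0,0.008,0,0,0,0.45,0,0,0.008,0,0,0,0.45,0,0,0.008,0,0,0,0.45,0,0,0.008,0,0,0,0.45]'

```text
time: 20.35
position: [472.7, 298.3, 193.8]
orientation: [-0.0, 0.866, 0.5, 0.001]
wrist_force: [-3.6, -0.7, 12.4]
gripper_width: 49.3
grasp_force: 30.0
```

```bash
python3 - <<'E'
from h import *
pose()
for n in("wrist","side","top"):
    if n=="wrist": c,W,M=wrist("w6.npz"); w=W.reshape(-1,3)
    else: w=cloud(viewer.snapshot(n)).reshape(-1,3)
    q=w[(abs(w[:,2]-113)<12)&(np.hypot(w[:,0]-473,w[:,1]-298)<36)&(np.hypot(w[:,0]-473,w[:,1]-298)>28)]
    print(n,len(q),np.median(q[:,2]).round(1))
E
```

```text
t 20.35 p [472.7 298.3 193.8] th -29.95 tilt [0.15 0.11] F [-3.6 -0.7 12.4] w 49.3 g 30.0
t 20.35 p [472.7 298.3 193.8] th -29.95 tilt [0.15 0.11] F [-3.6 -0.7 12.4] w 49.3 g 30.0
wrist 1373 109.3
side 119 109.7
top 182 109.9
```

The pad face now reads 109.6, 10 mm down and on its stop. I'll ease off slightly and hold.

Emit:
step_arm --targets '[0,0,-0.005,0,0,0,0.45,0,0,-0.005,0,0,0,0.45,0,0,-0.005,0,0,0,0.45,0,0,-0.005,0,0,0,0.45,0,0,-0.005,0,0,0,0.45]'

```text
time: 21.0
position: [472.6, 298.2, 193.8]
orientation: [-0.0, 0.866, 0.5, 0.001]
wrist_force: [-3.8, 0.3, 9.9]
gripper_width: 49.9
grasp_force: 30.0
```

Emit:
step_arm --targets '[0,0,0,0,0,0,0.45,0,0,0,0,0,0,0.45,0,0,0,0,0,0,0.45,0,0,0,0,0,0,0.45,0,0,0,0,0,0,0.45]'

```text
time: 21.5
position: [472.6, 298.2, 193.9]
orientation: [-0.0, 0.866, 0.5, 0.001]
wrist_force: [-3.6, 0.5, 11.3]
gripper_width: 49.9
grasp_force: 30.0
```

Emit:
step_arm --targets '[0,0,0,0,0,0,0.45,0,0,0,0,0,0,0.45,0,0,0,0,0,0,0.45,0,0,0,0,0,0,0.45,0,0,0,0,0,0,0.45]'

```text
time: 22.0
position: [472.7, 298.3, 193.9]
orientation: [-0.0, 0.866, 0.5, 0.001]
wrist_force: [-2.2, 0.3, 10.3]
gripper_width: 49.6
grasp_force: 30.0
```

Emit:
step_arm --targets '[0,0,0,0,0,0,0.45,0,0,0,0,0,0,0.45,0,0,0,0,0,0,0.45,0,0,0,0,0,0,0.45,0,0,0,0,0,0,0.45]'

```text
time: 22.5
position: [472.6, 298.2, 193.8]
orientation: [-0.0, 0.866, 0.5, 0.001]
wrist_force: [-2.3, 0.5, 10.5]
gripper_width: 49.3
grasp_force: 30.0
```

Emit:
step_arm --targets '[0,0,0,0,0,0,0.45,0,0,0,0,0,0,0.45,0,0,0,0,0,0,0.45,0,0,0,0,0,0,0.45,0,0,0,0,0,0,0.45]'

```text
time: 23.0
position: [472.6, 298.2, 193.8]
orientation: [-0.0, 0.866, 0.5, 0.001]
wrist_force: [-2.6, -0.7, 10.4]
gripper_width: 49.6
grasp_force: 30.0
```

```bash
python3 - <<'E'
from h import *
c,W,M=wrist("w7.npz"); w=W.reshape(-1,3); r=np.hypot(w[:,0]-473,w[:,1]-298)
print(np.median(w[(abs(w[:,2]-113)<12)&(r<36)&(r>28)][:,2]))
plan([472.7,298.3,193],-30,[(472.7,298.3,205,-30,3,.45),(472.7,298.3,245,-30,18,.45),(500,0,245,-45,21,.45),(463.7,-261.2,235,-62.8,21,.45)],1)
E
```

```text
t 23.0 p [472.6 298.2 193.8] th -29.95 tilt [0.12 0.08] F [-2.6 -0.7 10.4] w 49.6 g 30.0
109.31062269240388
[0, 0, -0.038, 0, 0, 0, 0.45, 0, 0, -0.075, 0, 0, 0, 0.45, 0, 0, -0.112, 0, 0, 0, 0.45, 0, 0, -0.15, 0, 0, 0, 0.45, 0, 0, -0.317, 0, 0, 0, 0.45]
[0, 0, -0.166, 0, 0, 0, 0.45, 0, 0, -0.333, 0, 0, 0, 0.45, -0.204, 0.144, -0.333, 0, 0, 0.003, 0.45, -0.408, 0.288, -0.333, 0, 0, 0.006, 0.45, -0.612, 0.432, -0.333, 0, 0, 0.008, 0.45]
[-0.196, 0.154, 0, 0, 0, 0.003, 0.45, -0.393, 0.308, 0, 0, 0, 0.006, 0.45, -0.589, 0.462, 0, 0, 0, 0.009, 0.45, -0.785, 0.616, 0, 0, 0, 0.011, 0.45, -0.982, 0.77, 0, 0, 0, 0.014, 0.45]
[-0.182, 0.171, 0, 0, 0, 0.003, 0.45, -0.364, 0.342, 0, 0, 0, 0.006, 0.45, -0.546, 0.512, 0, 0, 0, 0.009, 0.45, -0.728, 0.683, 0, 0, 0, 0.011, 0.45, -0.91, 0.854, 0, 0, 0, 0.014, 0.45]
[-0.167, 0.186, 0, 0, 0, 0.003, 0.45, -0.333, 0.372, 0, 0, 0, 0.006, 0.45, -0.541, 0.518, 0.01, 0, 0, 0.009, 0.45, -0.748, 0.663, 0.019, 0, 0, 0.013, 0.45, -0.956, 0.809, 0.029, 0, 0, 0.017, 0.45]
[-0.191, 0.167, 0.009, 0, 0, 0.004, 0.45, -0.382, 0.334, 0.019, 0, 0, 0.008, 0.45, -0.573, 0.501, 0.029, 0, 0, 0.011, 0.45, -0.764, 0.667, 0.038, 0, 0, 0.015, 0.45, -0.954, 0.834, 0.048, 0, 0, 0.019, 0.45]
[-0.17, 0.189, 0.01, 0, 0, 0.004, 0.45, -0.34, 0.377, 0.019, 0, 0, 0.008, 0.45, -0.509, 0.566, 0.029, 0, 0, 0.012, 0.45, -0.679, 0.754, 0.038, 0, 0, 0.015, 0.45, -0.849, 0.943, 0.048, 0, 0, 0.019, 0.45]
end [ 463.68 -261.24  235.  ] -62.76
```

Emit:
step_arm --targets '[0,0,-0.04,0,0,0,0.45,0,0,-0.08,0,0,0,0.45,0,0,-0.11,0,0,0,0.45,0,0,-0.15,0,0,0,0.45,0,0,-0.32,0,0,0,0.45]'

```text
time: 23.55
position: [470.9, 297.0, 216.0]
orientation: [-0.0, 0.866, 0.5, -0.002]
wrist_force: [-0.4, -0.6, -2.7]
gripper_width: 49.2
grasp_force: 30.0
```

Emit:
step_arm --targets '[0,0,-0.17,0,0,0,0.45,0,0,-0.33,0,0,0,0.45,-0.2,0.14,-0.33,0,0,0.003,0.45,-0.41,0.29,-0.33,0,0,0.006,0.45,-0.61,0.43,-0.33,0,0,0.008,0.45]'

```text
time: 24.05
position: [478.0, 237.9, 245.8]
orientation: [0.0, 0.878, 0.478, 0.0]
wrist_force: [0.1, 0.3, -2.5]
gripper_width: 49.6
grasp_force: 30.0
```

Emit:
step_arm --targets '[-0.2,0.15,0,0,0,0.003,0.45,-0.39,0.31,0,0,0,0.006,0.45,-0.59,0.46,0,0,0,0.009,0.45,-0.79,0.62,0,0,0,0.011,0.45,-0.98,0.77,0,0,0,0.014,0.45]'

```text
time: 24.55
position: [487.3, 138.3, 245.7]
orientation: [0.0, 0.898, 0.439, 0.0]
wrist_force: [0.4, -0.1, -2.2]
gripper_width: 49.7
grasp_force: 30.0
```

Emit:
step_arm --targets '[-0.18,0.17,0,0,0,0.003,0.45,-0.36,0.34,0,0,0,0.006,0.45,-0.55,0.51,0,0,0,0.009,0.45,-0.73,0.68,0,0,0,0.011,0.45,-0.91,0.85,0,0,0,0.014,0.45]'

```text
time: 25.05
position: [496.2, 39.1, 245.8]
orientation: [0.0, 0.917, 0.399, 0.0]
wrist_force: [0.6, 0.3, -2.8]
gripper_width: 49.8
grasp_force: 30.0
```

Emit:
step_arm --targets '[-0.17,0.19,0,0,0,0.003,0.45,-0.33,0.37,0,0,0,0.006,0.45,-0.54,0.52,0.01,0,0,0.009,0.45,-0.75,0.66,0.02,0,0,0.013,0.45,-0.96,0.81,0.03,0,0,0.017,0.45]'

```text
time: 25.55
position: [491.2, -61.3, 243.3]
orientation: [0.0, 0.937, 0.349, 0.0]
wrist_force: [0.1, -0.4, -2.1]
gripper_width: 49.7
grasp_force: 30.0
```

Emit:
step_arm --targets '[-0.19,0.17,0.01,0,0,0.004,0.45,-0.38,0.33,0.02,0,0,0.008,0.45,-0.57,0.5,0.03,0,0,0.011,0.45,-0.76,0.67,0.04,0,0,0.015,0.45,-0.95,0.83,0.05,0,0,0.019,0.45]'

```text
time: 26.05
position: [477.3, -161.4, 239.3]
orientation: [0.0, 0.956, 0.293, 0.0]
wrist_force: [0.0, 0.0, -1.7]
gripper_width: 49.5
grasp_force: 30.0
```

Emit:
step_arm --targets '[-0.17,0.19,0.01,0,0,0.004,0.45,-0.34,0.38,0.02,0,0,0.008,0.45,-0.51,0.57,0.03,0,0,0.012,0.45,-0.68,0.75,0.04,0,0,0.015,0.45,-0.85,0.94,0.05,0,0,0.019,0.45]'

```text
time: 26.55
position: [463.2, -261.8, 235.3]
orientation: [0.0, 0.972, 0.235, 0.0]
wrist_force: [-0.6, -0.7, -2.1]
gripper_width: 49.4
grasp_force: 30.0
```

Emit:
step_arm --targets '[0,0,0,0,0,0,0.45,0,0,0,0,0,0,0.45,0,0,0,0,0,0,0.45]'

```text
time: 26.85
position: [463.4, -260.3, 234.7]
orientation: [-0.0, 0.972, 0.236, 0.0]
wrist_force: [-0.2, -0.5, -2.1]
gripper_width: 49.6
grasp_force: 30.0
```

```bash
python3 - <<'E'
from h import *
from scipy.optimize import least_squares
c,W,M=wrist("w8.npz"); cv2.imwrite("pics/w8.png",c["img"][...,::-1]); w=W.reshape(-1,3)
q=w[(abs(w[:,2]-27)<6)&(np.abs(w[:,:2]-[491,-315]).max(1)<130)]
print("rim",len(q),cv2.minAreaRect(q[:,:2].astype(np.float32)))
hsv=cv2.cvtColor(c["img"],cv2.COLOR_RGB2HSV).reshape(-1,3)
q=w[(w[:,2]>160)&(w[:,2]<250)&(np.hypot(w[:,0]-464,w[:,1]+261)<38)&(hsv[:,1]>60)&(hsv[:,2]>60)]
print(len(q),least_squares(lambda c:np.hypot(q[:,0]-c[0],q[:,1]-c[1])-25,[464,-261],loss="soft_l1").x.round(1),"zmin",np.percentile(q[:,2],1).round(1))
E
```

```text
t 26.85 p [ 463.4 -260.3  234.7] th -62.68 tilt [0.04 0.01] F [-0.2 -0.5 -2.1] w 49.6 g 30.0
rim 2614 ((492.6858825683594, -316.09783935546875), (176.33265686035156, 176.4515380859375), 72.0984115600586)
1203 [ 465.3 -261. ] zmin 161.2
```

View pics/w8.png

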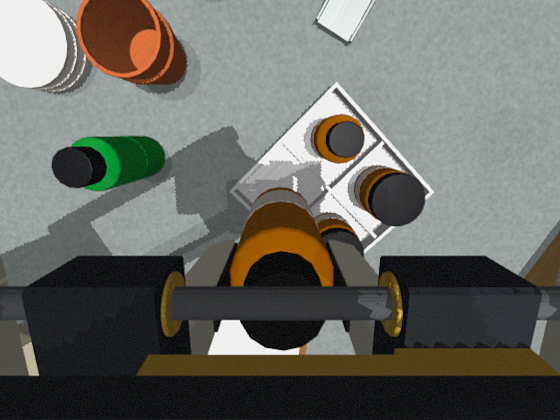

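Bottle upright over the near empty compartment, aligned within 1 mm in the same view. The first jar and its neighbours are standing. I'll lower it.

Emit:
step_arm --targets '[0,0.01,0.2,0,0,0,0.45,0,0.01,0.4,0,0,0,0.45,0,0.01,0.6,0,0,0,0.45,0,0.01,0.8,0,0,0,0.45,0,0.01,1,0,0,0,0.45]'

```text
time: 27.4
position: [463.0, -261.1, 152.0]
orientation: [-0.001, 0.972, 0.236, -0.0]
wrist_force: [0.1, 0.1, -2.3]
gripper_width: 49.5
grasp_force: 30.0
```

Emit:
step_arm --targets '[0,0,0.2,0,0,0,0.45,0,0,0.4,0,0,0,0.45,0,0,0.58,0,0,0,0.45,0,0,0.72,0,0,0,0.45,0,0,0.72,0,0,0,0.45]'

```text
time: 27.9
position: [462.3, -260.6, 94.2]
orientation: [-0.001, 0.972, 0.236, -0.001]
wrist_force: [-0.3, 0.5, -1.9]
gripper_width: 49.6
grasp_force: 30.0
```

Emit:
step_arm --targets '[0,0,0.02,0,0,0,0.45,0,0,0.05,0,0,0,0.45,0,0,0.05,0,0,0,0.45,0,0,0.05,0,0,0,0.45]'

```text
time: 28.3
position: [463.8, -261.7, 93.2]
orientation: [0.0, 0.972, 0.236, 0.0]
wrist_force: [-0.4, 0.7, -1.7]
gripper_width: 49.5
grasp_force: 30.0
```

Emit:
step_arm --targets '[0,0,0.02,0,0,0,0.45,0,0,0.05,0,0,0,0.45,0,0,0.05,0,0,0,0.45,0,0,0.05,0,0,0,0.45]'

```text
time: 28.7
position: [463.4, -261.4, 88.5]
orientation: [-0.0, 0.972, 0.236, -0.0]
wrist_force: [-0.7, -0.1, -2.1]
gripper_width: 49.7
grasp_force: 30.0
```

Emit:
step_arm --targets '[0,0,0.01,0,0,0,0.45,0,0,0.01,0,0,0,0.45,0,0,0.01,0,0,0,0.45]'

```text
time: 29.0
position: [463.6, -261.6, 88.0]
orientation: [0.0, 0.972, 0.236, 0.0]
wrist_force: [-0.3, 0.5, 0.4]
gripper_width: 49.7
grasp_force: 30.0
```

Contact. I'll settle it slightly and release.

Emit:
step_arm --targets '[0,0,0.005,0,0,0,0.45,0,0,0.005,0,0,0,0.45]'

```text
time: 29.2
position: [463.8, -261.6, 88.0]
orientation: [0.0, 0.972, 0.236, 0.0]
wrist_force: [-0.9, 1.4, 5.1]
gripper_width: 49.6
grasp_force: 30.0
```

Emit:
step_arm --targets '[0,0,0,0,0,0,0.6,0,0,0,0,0,0,0.7,0,0,0,0,0,0,0.7,0,0,0,0,0,0,0.7]'

```text
time: 29.6
position: [463.5, -261.5, 87.3]
orientation: [-0.0, 0.972, 0.236, -0.0]
wrist_force: [-0.4, 0.5, -0.4]
gripper_width: 64.6
grasp_force: 0.0
```

Emit:
step_arm --targets '[0,0,-0.1,0,0,0,0.7,0,0,-0.3,0,0,0,0.7,0,0,-0.6,0,0,0,0.7,0,0,-1,0,0,0,0.7]'

```text
time: 30.0
position: [462.6, -260.9, 167.3]
orientation: [-0.001, 0.972, 0.236, -0.001]
wrist_force: [0.8, 0.4, -0.3]
gripper_width: 65.3
grasp_force: 0.0
```

Emit:
step_arm --targets '[0,0,-0.5,0,0,0,0.7,0,0,-1,0,0,0,0.7,-0.5,-0.5,-1,0,0,0,0.7,-1,-1,-1,0,0,0,0.7,-1,-1,-1,0,0,0,0.7]'

```text
time: 30.5
position: [352.8, -225.8, 247.7]
orientation: [-0.0, 0.972, 0.236, -0.0]
wrist_force: [0.8, -0.4, 0.3]
gripper_width: 65.2
grasp_force: 0.0
```

```bash
python3 - <<'E'
from h import *
pose()
P=[("bottle",463.6,-261.5,149,28),("jar",519,-369,82,40),("jar_b",436,-344,82,40),("short",545.5,-286,104,28),("wide",610.7,60,115,28),("dishes",483,50,48,55),("pad",473,298,120,50),("green",643,-76,145,28),("green2",420,-90,145,28)]
for n in("side","top"):
    t=viewer.snapshot(n); w=cloud(t).reshape(-1,3)
    for k,x,y,z,r in P:
        q=w[(abs(w[:,2]-z)<6)&(np.hypot(w[:,0]-x,w[:,1]-y)<r)]
        if len(q)>8: c,R=cv2.minEnclosingCircle(q[:,:2].astype(np.float32)); print(n,k,len(q),np.round(c,1),round(R,1),q[:,2].mean().round(1))
    cv2.imwrite(f"pics/{n}9.png",cv2.resize(t["img"][...,::-1],(784,588)))
E
```

```text
t 30.5 p [ 352.8 -225.8  247.7] th -62.74 tilt [-0.08  0.  ] F [ 0.8 -0.4  0.3] w 65.2 g 0.0
side bottle 243 [ 463.8 -262. ] 17.5 148.7
side jar 686 [ 519.2 -370.8] 29.0 81.8
side jar_b 711 [ 436.6 -344.6] 29.3 81.8
side short 216 [ 546.3 -287.2] 17.7 103.7
side wide 211 [611.3  57.1] 23.4 114.4
side dishes 105 [506.7  28.6] 32.2 47.2
side green 157 [643.7 -77.2] 17.6 144.2
side green2 28 [ 424.4 -104.5] 9.5 143.5
top bottle 197 [ 462.9 -259.8] 16.9 149.0
top jar 486 [ 518.3 -368.2] 28.7 81.9
top jar_b 488 [ 435.5 -343.5] 28.6 82.2
top short 173 [ 545.2 -285.4] 17.1 104.0
top wide 282 [610.6  60.5] 21.8 114.7
top dishes 1123 [482.8  50.6] 45.8 48.0
top pad 864 [472.2 299.3] 38.1 119.8
top green 185 [643.1 -75.4] 16.9 144.5
top green2 192 [419.4 -89.2] 16.8 145.1
```

View pics/side9.png

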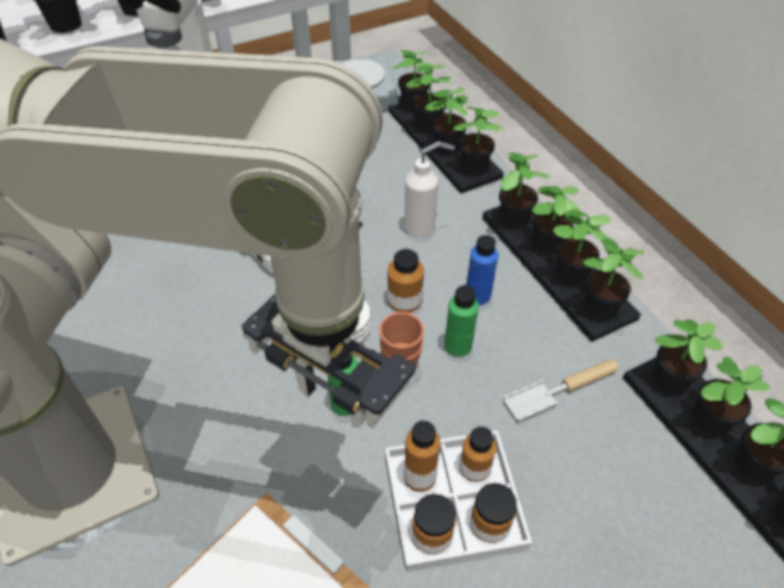

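The final view shows the bottle at (423,455) and the jar at (495,510), both upright in their compartments. Everything else is unmoved and the gripper is clear.

```bash
python3 -c "
from plant import env; print(env.job_done())"
```

```text
the job is handed in; nothing more can be done
None
```

The job is handed in (no verdict was returned): the jar and the tall slim bottle stand in the two empty carrier compartments, after the bottle held the mixer's pad fully down for over two seconds; nothing was dropped and everything I re-measured stayed where it was.

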